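# Bump-test a gas sensor head on the bayonet test-gas dock

## Robot

A 7-joint arm with a two-finger parallel gripper is mounted at the origin on a cart in front of the work surface, level with it; the furniture and walls round the work are solid. World frame = base frame: x ahead of the robot, y to its left, z up, the work surface at z = 0. Lengths are in mm, angles in rad, forces in N, time in s.
With the tool pointing down it reaches from about 400 to 875 mm from the base axis. Payload 4.4 kg.
Tool frame: the origin (TCP) lies midway between the tips of the shut fingers; the grasp point (between the pads) lies 19 mm behind it; z points along the fingers, y is the direction in which the jaws open and shut (so a half turn about z gives the same grasp; the last joint's range is limited). The gripper opens to 85 mm and grips with 20 to 120 N. Pads are 22 mm wide; open, the fingers measure 114 mm over their backs; the gripper's body (76 mm by 85 mm) begins 54 mm behind the grasp point. The pads swing forward as they close: fully open they stand 13 mm farther back than shut.
Start: joints at [1.071, 0.628, 0.038, 1.517, -0.027, 0.996, -0.02], TCP at [273.237, -589.796, 231.313] pointing down, gripper open.
Joint ranges: [-3.06, 3.06], [-0.37, 2.12], [-1.25, 1.32], [0.18, 2.47], [-1.1, 4.24], [0.23, 1.98], [-2.94, 2.94]. Speed limits (rad/s): [2.57, 2.57, 3.14, 3.14, 3.14, 3.14, 3.14].

## Interface

Orientations are given as [roll, pitch, yaw] about the fixed x, y, z axes, in that order (R = Rz(yaw) Ry(pitch) Rx(roll)).
In Python, from cell import ctrl, vision gives the robot as it stands.
- The arm moves only by the tool play_rows, never from a script. Its arguments are lists of equal length, an entry for each row: "slide": the shift along the tool's x, y, z in mm, a list of three; "turn": the turn about the tool's z in rad; "fingers": the opening, from 0 (shut) to 1 (fully open). A call has 1 to 5 rows; each row is the pose to reach, as a shift and turn from the pose measured when the call began, along the tool's axes at that moment; what a row does not reach only later rows make up. A row lasts 1/8 s, in which the tool goes at most 62.5 mm and 10.7 degrees, less where a joint would pass 70% of its speed; a pose out of reach is approached as far as the arm can. A call with a gripper value outside its range is refused whole. The fingers move at their own pace and stop on an object; the grip force is fixed at half the most. Time passes only in rows, so rows that repeat a pose let the fingers close. It gives the time, the measured TCP pose, the force and the opening at its end, in the units of the state.
- ctrl.read_state(): the state, without advancing time (a new reading comes with each control period).
- vision.get_image(name): name is "scene" or "top"; returns (picture, depth): 384x512x3 uint8, blue, green, red; 384x512 float32, mm along the optical axis (not along the pixel's ray), 0 where there is no reading.
- vision.camera_params(name): a dict with "fx", "fy", "cx", "cy" (pixels), "position" and "rotation" of the camera in the world. Camera axes: x right, y up, looking along -z (the intrinsics and any distortion apply to the point x, -y, -z); pixel columns grow to the right and rows downward; lengths in mm; the calibration is good to about 2 mm. A picture is of the moment at which its call begins. camera_params takes no time and is no camera call.
- ctrl.finish_job(): hands the job in, once; it reports no verdict.
The state is a dict: "clock": time; "qpos": joint angles; "qd": joint speeds; "tau": joint torques, N m; "eef_pos": TCP position; "tool_rot": TCP orientation; "force": force on the tool from outside, world axes, zero at the start; "torque": the same for the moment, N m; "width": finger opening in mm.
Only numpy, scipy, OpenCV 4.12 (cv2) and the standard library are available. Lean on these libraries where they do the work, as an engineer would, in place of code of your own. Each camera call takes 0.05 s, during which the arm holds its last target.

## Task

Bump-test the gas sensor head: lift the head with the bar grip out of its storage block, stand it in the narrow mouth on top of the test-gas dock with its two lugs in the two slots, push it down against the spring and twist it clockwise (seen from above) as far as it goes, about a quarter turn. The dock's valve springs shut when let go, so finish while still holding the head there, pushed home and fully turned. Leave the round-knobbed blanking plug in the block and everything else on the bench where it is, and keep the head upright.

Things in the scene. Friction and masses are not known exactly. Their poses are not given: they have to be found in the camera images.
- sensor_head: Gas sensor head, loose, 84 mm tall, 0.11 to 0.18 kg: grey drum 50 mm across with an upright black bar grip on top and a round steel foot below. Origin: centre of the foot's underside, z up; the drum spans 19 to 52 mm. Starts hanging upright by its drum in a hole of the block with 2 mm of play, at a yaw within 0.6 rad of the block's. A half turn about z makes the same fit.
- grip_bar (a point): Middle of the head's bar grip, 68 mm above the head's origin. The bar is 46 mm long along the head's x, 14 mm thick along its y and stands free from 52 to 84 mm above the head's origin; pinch it across its thickness, low on the bar.
- head_lugs (a point): On the axis of the head's foot, 7 mm above the head's origin, level with the middle of the two lugs. They stick out along the head's +x and -x (in line with the bar) to 19 mm from the axis, 8 mm wide, from 4 to 10 mm above the origin. The foot is 26 mm in diameter and 19 mm long, its lowest 3 mm bevelled.
- dock: Test-gas dock, fixed: grey base plate with a narrow column carrying a steel bayonet cup 54 mm across; behind it (+x) a lying gas canister, to the side (+y) a flow gauge whose needle turns with the valve, both lower than the cup's top. Origin: on the bench under the cup's centre, z up; the cup's two slots lie along the dock's +x and -x. Base: x -55 to +125 mm, y -75 to +75 mm.
- dock_mouth (a point): Centre of the cup's mouth in the plane of its top, 110 mm above the bench: a 30 mm bore in a flange 6 mm thick with two slots, 12 mm wide, reaching 21 mm from the axis. With bar and slots in line the head comes to rest on the spring pin with its origin 8 mm below this point, lugs 4 mm deep in the slots. Push it 9 to 10 mm further before turning; once turned, the lugs catch under the flange.
- pin (a joint): Spring pin under the mouth, m: 0 up, 0.010 pressed to its stop. Pushes up with 4 N at 0 and 10 N at 0.010. With the turned head sprung up against the flange it reads about 0.008.
- valve (a joint): Valve ring in the cup, rad: 0 shut, 1.25 at its stop (fully open). After about 0.2 rad (0.1 to 0.3) of free turn the lugs of a pushed-down head drive it clockwise as seen from above; its spring turns it back with 0.12 N m at 0 and 0.23 N m at the stop, and so turns the head back, and may lift it out, if it is let go.
- block: Storage block, white, fixed, 78 x 164 x 28 mm, with two upright round holes of 42 mm, 40 mm to either side of its centre along its y. Origin: centre of its underside. Sensor head and blanking plug hang in the holes by their drums, either way round.
- blank_plug: Blanking plug of the dock, loose: the same foot, but a low disc with a round ribbed knob instead of the bar grip, 49 mm tall, in the other hole, its top 30 mm above the block. Origin: centre of the foot's underside. Stays there.
- weigh_boat: White square weighing boat, 79 x 79 x 12 mm, on the bench. Origin: centre of its underside.
- tweezers: Steel tweezers lying on the bench, 124 x 24 x 9 mm. Origin: centre of the underside.
- vial_2: Small screw vial, 30 mm in diameter, 58 mm tall, on the bench between block and dock. Origin: centre of its underside.
- beaker_1: Empty glass beaker, 68 mm wide, 75 mm tall, at the front left. Origin: centre of its underside.
- marker: White marker pen, 134 mm long, lying in front of the sink. Origin: centre of its underside.
Mind the look-alikes: they are no part of the job. What is shaped like the sensor_head but red is not meant.

How it is judged:
By the outcome, as a careful person would: the job done as asked, in the order asked, and still so for the second after the job is handed in, while the arm keeps its last pose, push and grip.
It also fails if it takes over 42 s, if anything falls off the work surface, if the arm or the gripper's body presses on something with over 40 N, if the wrist force passes 120 N, or if a joint passes its speed limit or range.

## Working session

There is one attempt and no reset: what is moved stays moved. The work goes in short steps, Python scripts to look and compute and a tool call to move; the robot and the scene stay as the last step left them, time stands still between calls to the robot, and variables do not carry over. Pictures are saved under pics/ and viewed, and the job is handed in when it is done.

Besides the shell and the picture viewer there is one more tool, called after "Request:" by a JSON object that holds its "api" and its "payload", one argument or row to a line. play_rows: Moves the arm, as the interface text tells. Its arguments: {"type":"object","properties":{"slide":{"type":"array"},"turn":{"type":"array"},"fingers":{"type":"array"}},"required":["slide","turn","fingers"]}

```bash
ls; mkdir -p pics; python3 - <<'E'
from cell import ctrl, vision
import cv2, numpy as np
for n in ("scene","top"):
    im,d=vision.get_image(n); cv2.imwrite(f"pics/{n}0.png",im); np.save(f"pics/{n}0.npy",d)
    print(n,vision.camera_params(n))
print(ctrl.read_state())
E
```

```text
pics
scene {'fx': 437.7092408180616, 'fy': 437.7092408180616, 'cx': 254.3560709911394, 'cy': 190.06053055593586, 'position': array([1032.89257984, -261.69508962, 1106.38801252]), 'rotation': array([ 0.50256852, -0.00282866,  1.08003265])}
top {'fx': 459.66170162100366, 'fy': 459.66170162100366, 'cx': 258.55426781356255, 'cy': 190.25581334703287, 'position': array([ 441.26603776,    7.2975765 , 1544.34013017]), 'rotation': array([ 7.23430142e-02, -1.54007282e-03, -1.54987905e+00])}
{'clock': 0.1, 'qpos': array([ 1.07118515,  0.62925785,  0.03841882,  1.5182463 , -0.02700517,
        0.99632395, -0.01999562]), 'qd': array([ 9.44834683e-04, -3.41862677e-03,  6.65367544e-06, -4.50787108e-03,
        2.24919903e-04, -2.31867868e-04, -4.58131509e-04]), 'tau': array([ 1.82552678e-03, -5.64539945e+01,  1.22995343e+00, -1.93974620e+01,
        1.12611821e-02,  5.42805632e-03,  5.69507193e-06]), 'eef_pos': array([ 273.02471242, -589.26483906,  230.48478781]), 'tool_rot': array([-3.13987410e+00, -2.28937857e-06,  4.33834213e-01]), 'force': array([ 0.7396598 , -0.09699221, -0.18633267]), 'torque': array([ 0.02093861, -0.00424164,  0.05744782]), 'width': 85.4706279333261}
```

View pics/scene0.png

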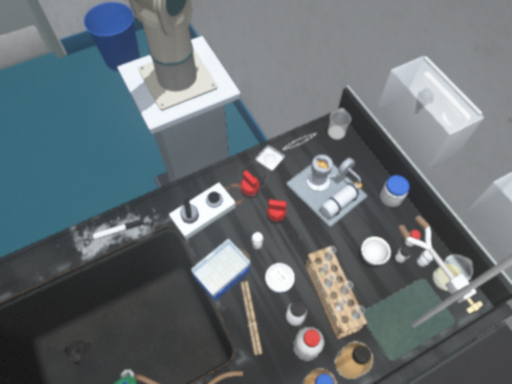

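View pics/top0.png

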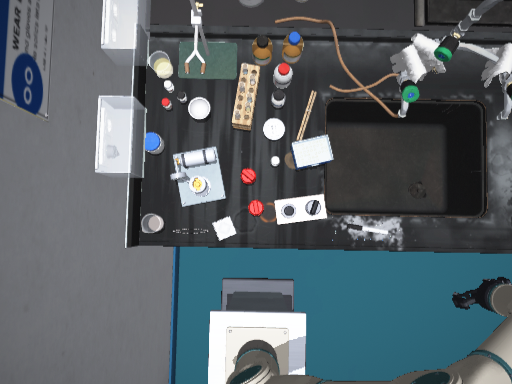

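The scene view shows the block at about (202,208), with a bar-shaped black top at (189,211) and a low round one at (214,198). There are red look-alikes at (250,183) and (277,210), and the dock cup is at (321,165). In the top view the candidates are: (313,207) black bar, (288,211) round plug, (248,176) and (256,208) red heads. I choose the black bar and will check it in close crops.

```bash
python3 - <<'E'
import cv2, numpy as np
t=cv2.imread("pics/top0.png");s=cv2.imread("pics/scene0.png")
f=cv2.resize
a=f(t[185:230,265:335],(560,360),interpolation=cv2.INTER_CUBIC)
b=f(t[140:212,165:235],(350,360),interpolation=cv2.INTER_CUBIC)
cv2.imwrite("pics/c_blk.png",a)
cv2.imwrite("pics/c_dock.png",f(t[143:211,168:236],(544,544),interpolation=cv2.INTER_CUBIC))
cv2.imwrite("pics/c_sblk.png",f(s[175:245,160:250],(720,560),interpolation=cv2.INTER_CUBIC))
cv2.imwrite("pics/c_sdock.png",f(s[140:230,280:375],(570,540),interpolation=cv2.INTER_CUBIC))
E
```

```text
(no output)
```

View pics/c_blk.png

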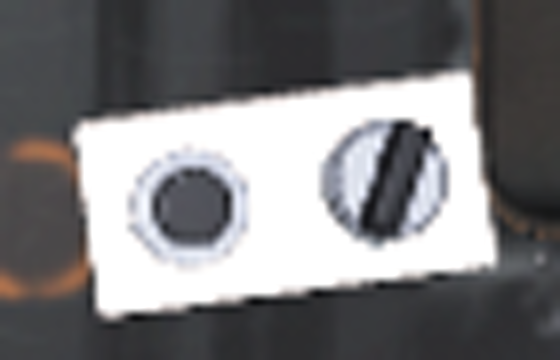

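View pics/c_dock.png

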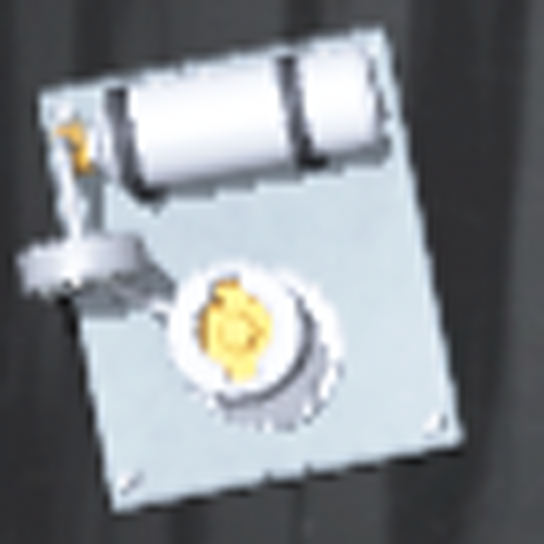

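View pics/c_sblk.png

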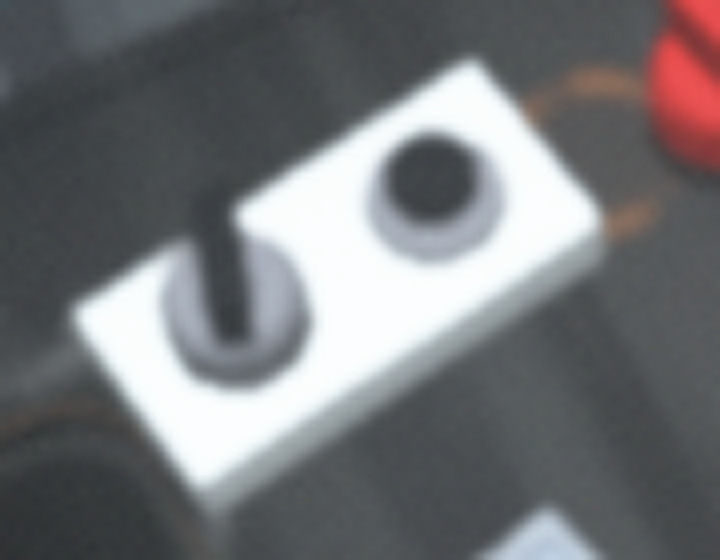

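View pics/c_sdock.png

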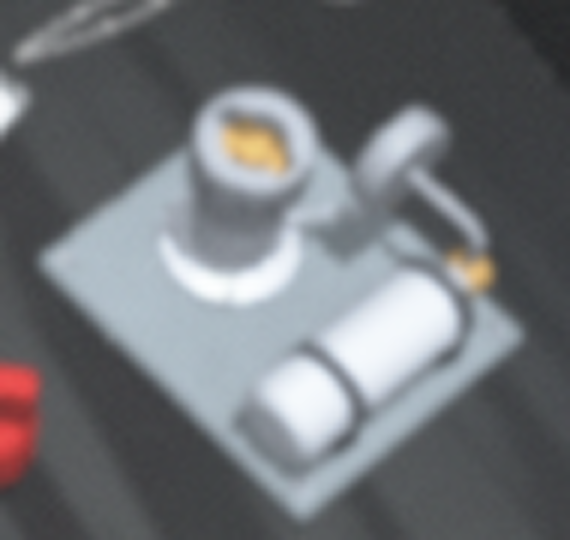

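The crops confirm it: the grey drum with the upright black bar is the sensor head. In the top-view crop it sits at about (385,180), and the round knob beside it is the plug. In the dock crop, the cup's slots run roughly vertically through (235,330). Next I measure them.

```bash
cat > h.py <<'E'
import numpy as np, cv2
from cell import ctrl, vision
from scipy.spatial.transform import Rotation as R
def ray(n,px):
    p=vision.camera_params(n); px=np.atleast_2d(px).astype(float)
    d=np.c_[(px[:,0]-p['cx'])/p['fx'],-(px[:,1]-p['cy'])/p['fy'],-np.ones(len(px))]
    return np.array(p['position']), R.from_euler('xyz',p['rotation']).apply(d)
def plane(n,px,z):
    o,d=ray(n,px); return (o+d*((z-o[2])/d[:,2])[:,None])[:,:2]
def proj(n,P):
    p=vision.camera_params(n); c=R.from_euler('xyz',p['rotation']).inv().apply(np.atleast_2d(P)-p['position'])
    return np.c_[p['cx']+p['fx']*c[:,0]/-c[:,2], p['cy']-p['fy']*c[:,1]/-c[:,2]]
def pts(n,d,mask):
    v,u=np.nonzero(mask&(d>0)); o,r=ray(n,np.c_[u,v]); return np.c_[u,v],o+r*d[v,u][:,None]
E
python3 - <<'E'
from h import *
for n,blk,dk in (("top",(268,188,332,228),(168,143,230,211)),("scene",(160,175,245,245),(280,140,375,230))):
    im=cv2.imread(f"pics/{n}0.png"); d=np.load(f"pics/{n}0.npy"); g=im.min(2).astype(int)
    # block top
    def sub(b):
        m=np.zeros(g.shape,bool); m[b[1]:b[3],b[0]:b[2]]=1; return m
    uv,P=pts(n,d,sub(blk)); w=g[uv[:,1],uv[:,0]]
    print(n,"block depth z",np.percentile(P[:,2][w>180],[10,50,90]))
    sel=(w<110)&(P[:,2]>75)
    print(" bar dep pts",sel.sum(),P[sel].mean(0) if sel.any() else 0, np.percentile(P[:,2],[95,99,100]))
    m=((P[:,2]>20)&(P[:,2]<100))
    rect=cv2.minAreaRect(P[m&(abs(P[:,2]-28)<6)][:,:2].astype(np.float32)); print(" block rect",rect)
    # dock cup
    uv,P=pts(n,d,sub(dk)); m=abs(P[:,2]-110)<6
    print(" cup top pts",m.sum(),P[m].mean(0), cv2.minEnclosingCircle(P[m][:,:2].astype(np.float32)))
    m=abs(P[:,2]-6)<10
    print(" base",np.percentile(P[m][:,2],[20,50,80]),cv2.minAreaRect(P[m&(g[uv[:,1],uv[:,0]]>120)][:,:2].astype(np.float32)))
E
```

```text
top block depth z [23.18854219 28.71696108 38.79161059]
 bar dep pts 75 [ 497.32569236 -169.48878586   90.88990961] [60.87320922 93.67694336 99.22149455]
 block rect ((491.5581359863281, -130.80197143554688), (77.80525970458984, 163.83840942382812), 8.685585021972656)
 cup top pts 173 [565.43791419 210.34073022 109.05824721] ((571.9086303710938, 225.78045654296875), 52.87887954711914)
 base [-0.77452289  3.23769303 12.68545477] ((595.6549682617188, 215.66268920898438), (181.34031677246094, 162.5210723876953), 12.274152755737305)
scene block depth z [24.72790106 28.24366013 33.03068624]
 bar dep pts 99 [ 504.23740667 -168.44241826   90.89871057] [58.85305996 91.66159323 97.94313416]
 block rect ((491.86444091796875, -112.13983917236328), (80.10955810546875, 207.20684814453125), 8.748882293701172)
 cup top pts 225 [568.74147236 205.04536534 108.95489453] ((577.996337890625, 221.90780639648438), 52.56251907348633)
 base [-1.37616754  0.70631533  6.27322749] ((541.2086791992188, 227.1778106689453), (282.4071350097656, 214.8541259765625), 12.377751350402832)
```

```bash
python3 - <<'E'
from h import *
K=8
def up(im,b): return cv2.resize(im[b[1]:b[3],b[0]:b[2]],None,fx=K,fy=K,interpolation=cv2.INTER_CUBIC)
def topx(c,b): return (np.asarray(c,float)+.5)/K-.5+np.array(b[:2])
def big(m): return max(cv2.findContours(m.astype(np.uint8),0,cv2.CHAIN_APPROX_NONE)[0],key=cv2.contourArea)[:,0]
def deg(rect):
    pts=cv2.boxPoints(rect); e=[pts[1]-pts[0],pts[2]-pts[1]]; l=max(e,key=np.linalg.norm); return np.degrees(np.arctan2(l[1],l[0]))%180
for n,blk,bar,cup,base in (("top",(268,188,332,228),(303,196,323,218),(183,170,214,203),(165,140,232,214)),("scene",(160,175,245,245),(180,194,198,222),(304,148,338,178),(280,150,375,232))):
    im=cv2.imread(f"pics/{n}0.png")
    g=up(im,blk).min(2); c=big(g>165); P=plane(n,topx(c,blk),28).astype(np.float32); r=cv2.minAreaRect(P); print(n,"block",r,deg(r))
    g=up(im,bar).max(2); c=big(g<110); P=plane(n,topx(c,bar),93).astype(np.float32); r=cv2.minAreaRect(P); print(" bar@93",r,deg(r))
    u=up(im,cup); hsv=cv2.cvtColor(u,cv2.COLOR_BGR2HSV)
    y=(hsv[...,1]>100)&(hsv[...,2]>90); c=big(y); P=plane(n,topx(c,cup),104).astype(np.float32); r=cv2.minAreaRect(P); print(" brass@104",r,deg(r))
    g=u.min(2); cv2.imwrite(f"pics/cup_{n}.png",cv2.resize(u,None,fx=2,fy=2))
    b=up(im,base);cv2.imwrite(f"pics/base_{n}.png",b)
    cc=proj(n,[567,206,110]);print(" cup px guess",cc)
E
```

```text
top block ((492.6009826660156, -131.07025146484375), (81.66580963134766, 166.75552368164062), 8.70434856414795) 98.70435
 bar@93 ((496.5331726074219, -168.21205139160156), (17.79026222229004, 48.012550354003906), 70.17952728271484) 160.17952
 brass@104 ((562.989501953125, 201.462890625), (27.11048126220703, 31.705734252929688), 62.87070846557617) 152.87065
 cup px guess [[195.26043436 181.99574635]]
scene block ((494.7304382324219, -132.7568359375), (85.61048889160156, 169.2816925048828), 8.781405448913574) 98.781395
 bar@93 ((501.62335205078125, -170.74693298339844), (47.06304168701172, 69.59809112548828), 61.96872329711914) 151.96872
 brass@104 ((563.0382080078125, 200.9355926513672), (24.946950912475586, 15.876535415649414), 48.128719329833984) 48.128647
 cup px guess [[325.00631275 162.9060853 ]]
```

View pics/cup_top.png

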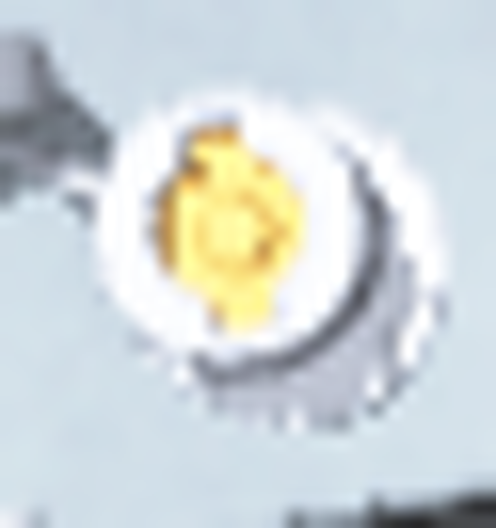

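View pics/cup_scene.png

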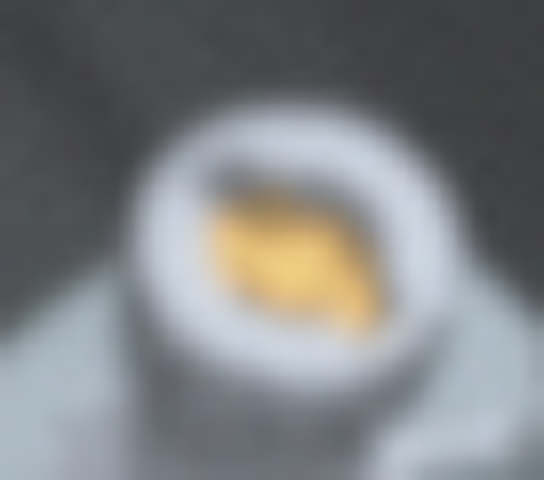

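```bash
python3 - <<'E'
from h import *
K=8
def up(im,b): return cv2.resize(im[b[1]:b[3],b[0]:b[2]],None,fx=K,fy=K,interpolation=cv2.INTER_CUBIC)
def topx(c,b): return (np.asarray(c,float)+.5)/K-.5+np.array(b[:2])
for n,cup,base in (("top",(183,170,214,203),(165,140,232,214)),("scene",(304,144,340,178),(280,150,375,232))):
    im=cv2.imread(f"pics/{n}0.png"); d=np.load(f"pics/{n}0.npy")
    # depth-based disc
    m=np.zeros(d.shape,bool); m[cup[1]:cup[3],cup[0]:cup[2]]=1
    uv,P=pts(n,d,m); zz=np.zeros(d.shape,np.uint8); s=(P[:,2]>98)&(P[:,2]<118); zz[uv[s,1],uv[s,0]]=1
    cs=max(cv2.findContours(zz,0,1)[0],key=cv2.contourArea); hull=cv2.convexHull(cs); fm=np.zeros_like(zz); cv2.fillPoly(fm,[hull],1)
    M=cv2.moments(fm,True); c=(M['m10']/M['m00'],M['m01']/M['m00']); print(n,"depth disc px",c,"area",M['m00'],plane(n,c,110))
    # base colour
    u=up(im,base); g=u.min(2); 
    mk=(g>105).astype(np.uint8); mk=cv2.morphologyEx(mk,cv2.MORPH_OPEN,np.ones((25,25)))
    cn=max(cv2.findContours(mk,0,cv2.CHAIN_APPROX_NONE)[0],key=cv2.contourArea); hl=cv2.convexHull(cn)
    ap=cv2.approxPolyDP(hl,12,True)[:,0]; W=plane(n,topx(ap,base),5); print(" base corners",np.round(np.c_[topx(ap,base),W],1).tolist())
    e=np.roll(W,-1,0)-W; print(" edges len,deg",np.round(np.c_[np.linalg.norm(e,axis=1),np.degrees(np.arctan2(e[:,1],e[:,0]))%90],1).tolist())
E
```

```text
top depth disc px (196.98367346938775, 184.04897959183674) area 245.0 [[560.66234705 200.40762944]]
 base corners [[215.3, 145.9, 700.0, 156.6], [224.8, 197.9, 524.6, 119.8], [181.6, 205.9, 494.8, 263.9], [170.3, 177.8, 588.6, 304.9], [172.6, 154.2, 668.8, 300.0]]
 edges len,deg [[179.1, 11.8], [147.1, 11.7], [102.3, 23.6], [80.4, 86.6], [146.8, 12.3]]
scene depth disc px (321.95569620253167, 164.3006329113924) area 316.0 [[566.89024113 196.37357836]]
 base corners [[318.1, 154.1, 481.5, 253.8], [352.7, 159.1, 545.3, 335.7], [366.1, 193.9, 661.7, 302.4], [365.7, 197.3, 670.2, 295.1], [331.7, 225.9, 699.6, 161.0], [328.3, 225.8, 694.9, 153.0], [286.7, 184.6, 528.4, 117.4], [287.2, 180.9, 518.6, 124.8]]
 edges len,deg [[103.8, 52.1], [121.1, 74.0], [11.2, 49.4], [137.3, 12.4], [9.3, 59.6], [170.3, 12.0], [12.2, 53.0], [134.2, 16.0]]
```

View pics/base_top.png

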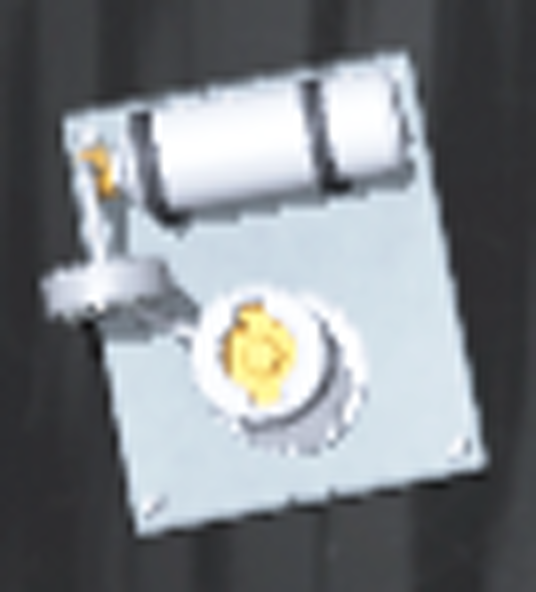

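```bash
cat >> h.py <<'E'
from scipy.ndimage import map_coordinates
from scipy.optimize import least_squares
def circ(n,img,c0,rad,z,sign,lo=.75,hi=1.3,na=72,skip=None):
    """circle edge at height z: radial search in world, strongest gradient, robust circle fit"""
    g=cv2.cvtColor(img,cv2.COLOR_BGR2GRAY).astype(float); E=[]
    rr=np.linspace(lo*rad,hi*rad,60)
    for a in np.linspace(0,2*np.pi,na,endpoint=False):
        P=np.c_[c0[0]+rr*np.cos(a),c0[1]+rr*np.sin(a),np.full(60,z)]
        px=proj(n,P); v=map_coordinates(g,[px[:,1],px[:,0]],order=1); gr=np.gradient(v)*sign
        k=gr.argmax(); E.append((P[k,0],P[k,1],gr[k]))
    E=np.array(E); E=E[E[:,2]>np.percentile(E[:,2],25)]
    f=least_squares(lambda p:np.hypot(E[:,0]-p[0],E[:,1]-p[1])-p[2],[*c0,rad],loss='soft_l1',f_scale=.7)
    return f.x, np.abs(f.fun).mean()
E
python3 - <<'E'
from h import *
for n in ("top","scene"):
    im=cv2.imread(f"pics/{n}0.png"); c=[562,201]
    for it in range(3):
        x,e=circ(n,im,c,27,110,-1); c=x[:2]
    print(n,x,e)
    # plug knob / drums: block reference
    x,e=circ(n,im,[485.5,-91.5],13 ,58,1,.6,1.6); print(" knob",x,e)
    x,e=circ(n,im,[497.6,-170],25,61,1,.8,1.25); print(" drum",x,e)
E
```

```text
top [561.93036188 200.99414596  26.28179945] 0.9070652745990325
 knob [486.01430853 -91.48676684  15.80219494] 0.7545871592281999
 drum [ 498.29153488 -168.58615807   25.04767121] 1.0291660683984105
scene [563.27979865 199.27326112  27.09689471] 0.6813143979669443
 knob [492.08415131 -94.68668983  16.44356638] 0.8841201008384226
 drum [ 501.10245579 -172.5739862    23.97028386] 2.4978898142639347
```

```bash
cat >> h.py <<'E'
def go(x,y,z,yaw,show=True):
    s=ctrl.read_state(); Rt=R.from_euler('xyz',s['tool_rot']); 
    sl=Rt.inv().apply(np.array([x,y,z])-s['eef_pos']); cy=s['tool_rot'][2]
    t=-((yaw-cy+np.pi)%(2*np.pi)-np.pi)
    print("t=%.2f"%s['clock'],"pos",np.round(s['eef_pos'],1),"rot",np.round(s['tool_rot'],3),"w %.1f"%s['width'],"F",np.round(s['force'],1),"T",np.round(s['torque'],2),"q7 %.2f q %s"%(s['qpos'][6],np.round(s['qpos'],2)))
    print(" slide",np.round(sl,1),"turn %.3f"%t)
E
python3 -c "
from h import *
go(499,-170,190,2.793)"
```

```text
t=0.10 pos [ 273.  -589.3  230.5] rot [-3.14  -0.     0.434] w 85.5 F [ 0.7 -0.1 -0.2] T [ 0.02 -0.    0.06] q7 -0.02 q [ 1.07  0.63  0.04  1.52 -0.03  1.   -0.02]
 slide [ 381.3 -285.4   41. ] turn -2.359
```

Request:
{"api": "play_rows", "payload": {
  "slide": [
    [44,-33,2],
    [88,-66,4],
    [132,-99,6],
    [176,-132,8],
    [220,-165,10]
  ],
  "turn": [-0.18,-0.36,-0.54,-0.72,-0.9],
  "fingers": [0.55,0.55,0.55,0.55,0.55]
}}

```text
clock: 0.72
eef_pos: [403.8, -345.4, 220.6]
tool_rot: [-3.14, -0.001, 1.34]
force: [0.4, 0.3, -0.1]
width: 46.9
```

```bash
python3 -c "
from h import *
go(499,-170,190,2.793)"
```

```text
t=0.72 pos [ 403.8 -345.4  220.6] rot [-3.14e+00 -1.00e-03  1.34e+00] w 46.9 F [ 0.4  0.3 -0.1] T [ 0.03 -0.08  0.01] q7 0.29 q [ 0.81  0.48 -0.22  1.85  0.14  0.82  0.29]
 slide [192.5  52.6  30.8] turn -1.453
```

Request:
{"api": "play_rows", "payload": {
  "slide": [
    [48,13,5],
    [96,26,10],
    [144,39,20],
    [192,52,30],
    [192,52,30]
  ],
  "turn": [-0.18,-0.36,-0.54,-0.72,-0.9],
  "fingers": [0.55,0.55,0.55,0.55,0.55]
}}

```text
clock: 1.35
eef_pos: [500.0, -165.0, 190.2]
tool_rot: [3.139, -0.004, 2.254]
force: [-0.3, -1.4, 0.5]
width: 46.7
```

```bash
python3 -c "
from h import *
go(499,-170,190,2.793)"
```

```text
t=1.35 pos [ 500.  -165.   190.2] rot [ 3.139 -0.004  2.254] w 46.7 F [-0.3 -1.4  0.5] T [ 0.01  0.04 -0.05] q7 0.62 q [ 0.59  0.54 -0.47  1.9   0.33  0.78  0.62]
 slide [-3.3 -4.   0.2] turn -0.539
```

Request:
{"api": "play_rows", "payload": {
  "slide": [
    [-3,-4,20],
    [-3,-4,50],
    [-3,-4,70],
    [-3,-4,70]
  ],
  "turn": [-0.18,-0.36,-0.54,-0.54],
  "fingers": [0.55,0.55,0.55,0.55]
}}

```text
clock: 1.85
eef_pos: [497.3, -169.3, 118.7]
tool_rot: [3.137, -0.006, 2.792]
force: [-0.3, 0.3, 0.4]
width: 47.2
```

```bash
python3 - <<'E'
from h import *
go(499,-170,66,2.793)
for n,b in (("top",(275,180,345,235)),("scene",(150,160,240,235))):
    im,d=vision.get_image(n); cv2.imwrite(f"pics/{n}1.png",im)
    cv2.imwrite(f"pics/{n}1c.png",cv2.resize(im[b[1]:b[3],b[0]:b[2]],None,fx=7,fy=7,interpolation=cv2.INTER_CUBIC))
E
```

```text
t=1.85 pos [ 497.3 -169.3  118.7] rot [ 3.137 -0.006  2.792] w 47.2 F [-0.3  0.3  0.4] T [0.02 0.   0.03] q7 0.97 q [ 0.64  0.67 -0.55  1.95  0.54  0.67  0.97]
 slide [-2.1 -0.3 52.7] turn -0.001
```

View pics/scene1c.png

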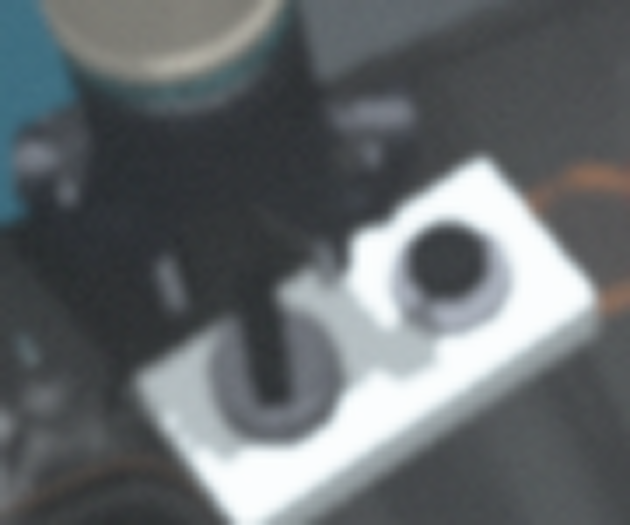

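View pics/top1c.png

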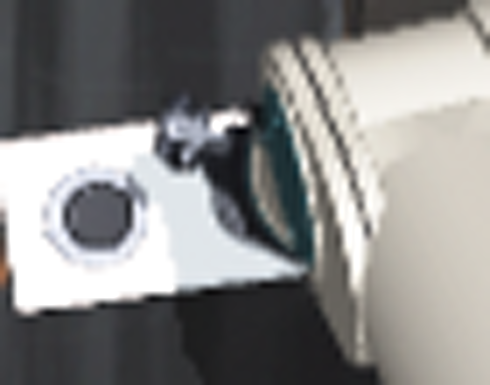

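The scene crop shows the pads at about (170,285) and (335,265), either side of the bar top at (265,320), with the plug at (447,260) clear. I'll descend.

Request:
{"api": "play_rows", "payload": {
  "slide": [
    [0,0,25],
    [-1,0,45],
    [-1,0,52],
    [-1,0,52]
  ],
  "turn": [0,0,0,0],
  "fingers": [0.55,0.55,0.55,0.45]
}}

```text
clock: 2.45
eef_pos: [500.2, -169.6, 69.0]
tool_rot: [3.137, -0.001, 2.79]
force: [0.3, 0.2, 0.9]
width: 38.4
```

Request:
{"api": "play_rows", "payload": {
  "slide": [
    [0,0,0],
    [0,0,0],
    [0,0,0],
    [0,0,0],
    [0,0,0]
  ],
  "turn": [0,0,0,0,0],
  "fingers": [0.3,0.2,0,0,0]
}}

```text
clock: 3.08
eef_pos: [500.6, -170.0, 69.6]
tool_rot: [3.138, -0.0, 2.789]
force: [-0.9, -1.1, 6.3]
width: 12.8
```

```bash
python3 - <<'E'
from h import *
go(499,-170,66,2.793)
E
```

```text
t=3.08 pos [ 500.6 -170.    69.6] rot [ 3.138 -0.     2.789] w 12.8 F [-0.9 -1.1  6.3] T [-0.17  0.18 -0.03] q7 0.91 q [ 0.59  0.74 -0.48  1.98  0.61  0.56  0.91]
 slide [ 1.5 -0.6  3.6] turn -0.004
```

Request:
{"api": "play_rows", "payload": {
  "slide": [
    [0,0,-10],
    [0,0,-35],
    [0,0,-80],
    [0,0,-130],
    [0,0,-150]
  ],
  "turn": [0,0,0,0,0],
  "fingers": [0,0,0,0,0]
}}

```text
clock: 3.7
eef_pos: [501.6, -170.3, 222.7]
tool_rot: [3.137, 0.004, 2.789]
force: [-0.1, 0.9, -1.7]
width: 12.9
```

```bash
python3 - <<'E'
from h import *
go(562.6,200.3,230,3.348)
for n,b in (("top",(265,170,345,235)),("scene",(150,120,250,235))):
    im,d=vision.get_image(n); cv2.imwrite(f"pics/{n}2.png",im); np.save(f"pics/{n}2.npy",d)
    cv2.imwrite(f"pics/{n}2c.png",cv2.resize(im[b[1]:b[3],b[0]:b[2]],None,fx=5,fy=5,interpolation=cv2.INTER_CUBIC))
E
```

```text
t=3.70 pos [ 501.6 -170.3  222.7] rot [3.137 0.004 2.789] w 12.9 F [-0.1  0.9 -1.7] T [-0.03 -0.08 -0.02] q7 1.08 q [ 0.72  0.53 -0.66  1.85  0.41  0.89  1.08]
 slide [ 70.5 368.9  -5.9] turn -0.559
```

View pics/scene2c.png

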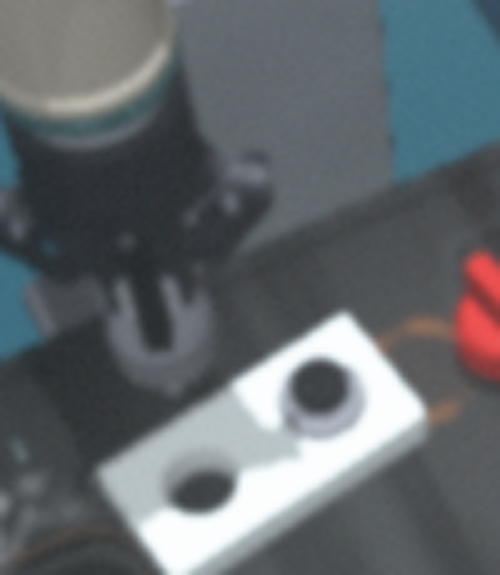

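The scene crop shows the head hanging upright in the jaws at (160,340), with one lug visible at (175,385). The hole it came from is empty at (200,490) and the plug is still in place at (318,390). Next I carry it to the dock.

Request:
{"api": "play_rows", "payload": {
  "slide": [
    [10,50,-4],
    [20,100,-8],
    [30,155,-10],
    [40,210,-10],
    [50,265,-10]
  ],
  "turn": [-0.12,-0.24,-0.36,-0.48,-0.56],
  "fingers": [0,0,0,0,0]
}}

```text
clock: 4.42
eef_pos: [545.5, 96.6, 231.6]
tool_rot: [3.14, 0.004, -2.931]
force: [0.9, -0.3, -1.4]
width: 12.9
```

```bash
python3 - <<'E'
from h import *
go(562.6,200.3,230,3.348)
E
```

```text
t=4.42 pos [545.5  96.6 231.6] rot [ 3.14   0.004 -2.931] w 12.9 F [ 0.9 -0.3 -1.4] T [-0.   -0.08 -0.02] q7 1.07 q [ 0.28  0.6  -0.8   1.78  0.5   0.98  1.07]
 slide [-38.3  97.8   1.8] turn 0.004
```

Request:
{"api": "play_rows", "payload": {
  "slide": [
    [-14,35,0],
    [-28,70,2],
    [-38,98,5],
    [-38,98,5]
  ],
  "turn": [0,0,0,0],
  "fingers": [0,0,0,0]
}}

```text
clock: 4.92
eef_pos: [560.7, 203.6, 225.3]
tool_rot: [3.138, 0.001, -2.926]
force: [-0.8, -0.2, -2.8]
width: 12.9
```

```bash
python3 - <<'E'
from h import *
go(562.6,200.3,190,3.348)
for n,b in (("top",(165,140,245,215)),("scene",(275,90,375,200))):
    im,d=vision.get_image(n); cv2.imwrite(f"pics/{n}3.png",im); np.save(f"pics/{n}3.npy",d)
    cv2.imwrite(f"pics/{n}3c.png",cv2.resize(im[b[1]:b[3],b[0]:b[2]],None,fx=5,fy=5,interpolation=cv2.INTER_CUBIC))
E
```

```text
t=4.92 pos [560.7 203.6 225.3] rot [ 3.138e+00  1.000e-03 -2.926e+00] w 12.9 F [-0.8 -0.2 -2.8] T [ 0.01  0.02 -0.06] q7 0.92 q [ 0.07  0.66 -0.77  1.67  0.52  1.03  0.92]
 slide [-1.1 -3.8 35.3] turn 0.009
```

View pics/scene3c.png

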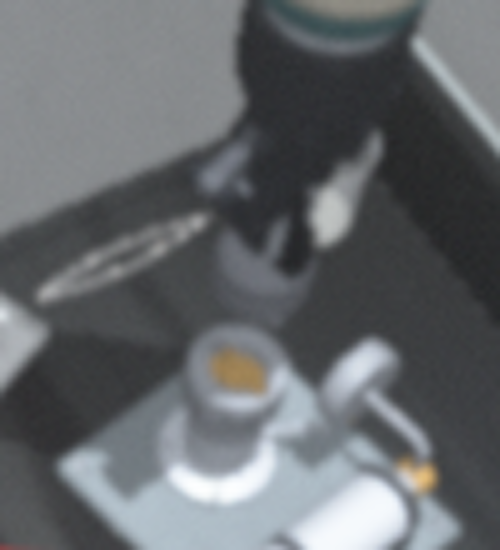

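View pics/top3c.png

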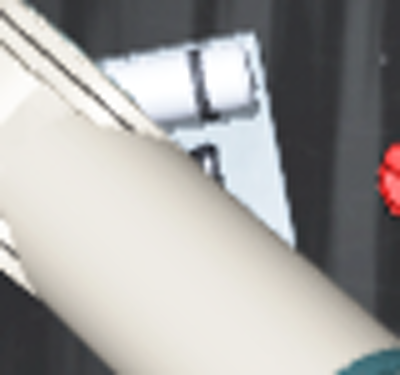

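The scene crop shows the head hanging above and slightly behind the cup, with the drum at (265,275) and the cup mouth at (238,370). The top view is hidden by the arm. I'll measure drum against cup in the scene camera alone, using both depth and outlines.

```bash
cat >> h.py <<'E'
def cyl(n,d,c0,zlo,zhi,r):
    m=np.zeros(d.shape,bool); 
    uv=proj(n,[[c0[0]+a,c0[1]+b,z] for a in(-40,40) for b in(-40,40) for z in(zlo,zhi)])
    u0,v0=uv.min(0).astype(int);u1,v1=uv.max(0).astype(int)+1; m[v0:v1,u0:u1]=1
    _,P=pts(n,d,m); q=P[(P[:,2]>zlo)&(P[:,2]<zhi)&(np.hypot(P[:,0]-c0[0],P[:,1]-c0[1])<r+8)&(np.hypot(P[:,0]-c0[0],P[:,1]-c0[1])>r-9)]
    f=least_squares(lambda p:np.hypot(q[:,0]-p[0],q[:,1]-p[1])-r,c0,loss='soft_l1',f_scale=1.)
    return f.x,len(q),np.median(np.abs(f.fun))
E
python3 - <<'E'
from h import *
d=np.load("pics/scene3.npy"); d0=np.load("pics/scene0.npy")
for nm,dd in(("now",d),("start",d0)):
    c=[562.5,200.5]
    for i in range(3): c,k,e=cyl("scene",dd,c,75,107,27)
    print("cup",nm,c,k,e)
c=[560.7,203.6]
for i in range(3): c,k,e=cyl("scene",d,c,187,214,25)
print("drum",c,k,e)
im=cv2.imread("pics/scene3.png")
x,e=circ("scene",im,[562.5,200],27,110,-1); print("cup rim",x,e)
K=6;b=(300,115,350,180)
o=cv2.resize(im[b[1]:b[3],b[0]:b[2]],None,fx=K,fy=K,interpolation=cv2.INTER_CUBIC)
a=np.linspace(0,2*np.pi,60)
for cc,z,r,col in(([560.7,203.6],183.7,25,(0,0,255)),([560.7,203.6],216.7,25,(0,255,255)),([562.6,200.3],110,27,(0,255,0))):
    p=proj("scene",np.c_[cc[0]+r*np.cos(a),cc[1]+r*np.sin(a),a*0+z]); cv2.polylines(o,[np.int32((p+.5-np.array(b[:2]))*K)],1,col,1)
cv2.imwrite("pics/ov3.png",cv2.resize(o,None,fx=1.5,fy=1.5))
E
```

```text
cup now [564.11303358 198.95940209] 150 0.9704541909681428
cup start [564.1148627 199.066581 ] 148 1.0682871173804553
drum [561.68720829 200.78159154] 148 0.7680528642244226
cup rim [563.55023978 199.19413798  27.22792448] 0.8379489887004802
```

View pics/ov3.png

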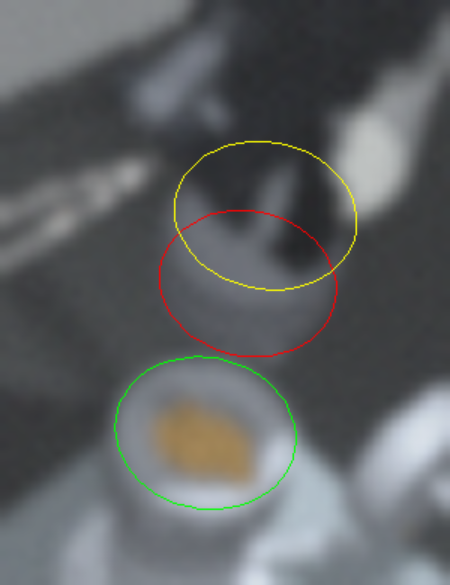

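Request:
{"api": "play_rows", "payload": {
  "slide": [
    [-2,-2.3,15],
    [-2,-2.3,30],
    [-2,-2.3,46],
    [-2,-2.3,48]
  ],
  "turn": [0.01,0.01,0.01,0.01],
  "fingers": [0,0,0,0]
}}

```text
clock: 5.52
eef_pos: [562.9, 197.2, 175.5]
tool_rot: [-3.141, -0.002, -2.941]
force: [0.8, 0.5, -2.4]
width: 12.9
```

```bash
cat > m.py <<'E'
from h import *
import sys
k=sys.argv[1]
s=ctrl.read_state(); p=s['eef_pos']
go(563.1,201.8,162.6,3.348)
n="scene"; im,d=vision.get_image(n); cv2.imwrite(f"pics/scene{k}.png",im); np.save(f"pics/scene{k}.npy",d)
b=(290,110,365,200)
cv2.imwrite(f"pics/scene{k}c.png",cv2.resize(im[b[1]:b[3],b[0]:b[2]],None,fx=7,fy=7,interpolation=cv2.INTER_CUBIC))
oz=p[2]-60.6
c=p[:2].copy()
for i in range(3): c,q,e=cyl(n,d,c,oz+22,oz+49,25)
print("drum",c,q,e)
c2=[564.1,199]
for i in range(3): c2,q,e=cyl(n,d,c2,75,105,27)
print("cup",c2,q,e,"diff",c2-c)
E
python3 m.py 4
```

```text
t=5.53 pos [562.9 197.2 175.5] rot [-3.141e+00 -2.000e-03 -2.941e+00] w 12.9 F [ 0.8  0.5 -2.4] T [0.04 0.04 0.  ] q7 0.87 q [ 0.06  0.71 -0.73  1.71  0.57  0.94  0.87]
 slide [-1.1  4.5 12.9] turn -0.005
drum [563.84186219 196.61471264] 129 0.6889679324406544
cup [563.65015083 199.41561802] 107 0.6739295231990141 diff [-0.19171136  2.80090538]
```

View pics/scene4c.png

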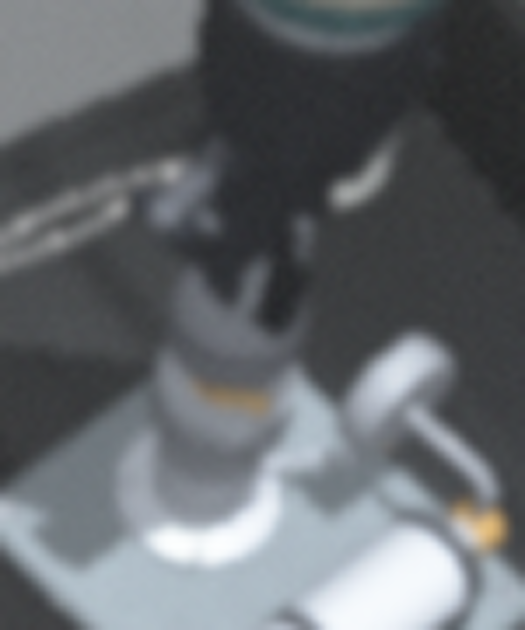

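Request:
{"api": "play_rows", "payload": {
  "slide": [
    [0,2.5,0],
    [0,2.5,0],
    [0,2.5,0]
  ],
  "turn": [0,0,0],
  "fingers": [0,0,0]
}}

```text
clock: 5.95
eef_pos: [563.0, 200.3, 176.6]
tool_rot: [3.141, -0.0, -2.94]
force: [0.5, 0.1, -1.1]
width: 12.8
```

```bash
python3 m.py 5; python3 -c "
from h import *
go(563.1,201.8,162.6,3.348)"
```

```text
t=5.95 pos [563.  200.3 176.6] rot [ 3.141 -0.    -2.94 ] w 12.8 F [ 0.5  0.1 -1.1] T [-0.02  0.02  0.04] q7 0.87 q [ 0.05  0.71 -0.73  1.71  0.57  0.94  0.87]
 slide [-0.4  1.5 14. ] turn -0.005
drum [563.96859447 199.67219578] 137 0.782322725206182
cup [563.90663176 199.41207194] 106 0.6221790793280704 diff [-0.06196271 -0.26012384]
t=6.00 pos [563.  200.2 176.6] rot [ 3.142 -0.    -2.94 ] w 12.9 F [ 0.6  0.8 -1.8] T [-0.1  -0.   -0.02] q7 0.87 q [ 0.05  0.71 -0.73  1.71  0.57  0.94  0.87]
 slide [-0.4  1.5 14. ] turn -0.005
```

The drum and cup axes agree within 0.3 mm. I'll lower it in small steps.

Request:
{"api": "play_rows", "payload": {
  "slide": [
    [0,0,4],
    [0,0,8],
    [0,0,12],
    [0,0,16],
    [0,0,16]
  ],
  "turn": [0,0,0,0,0],
  "fingers": [0,0,0,0,0]
}}

```text
clock: 6.62
eef_pos: [563.0, 200.2, 160.8]
tool_rot: [-3.141, -0.0, -2.94]
force: [-1.2, -1.2, 2.7]
width: 12.7
```

```bash
python3 m.py 6
```

```text
t=6.62 pos [563.  200.2 160.8] rot [-3.141 -0.    -2.94 ] w 12.7 F [-1.2 -1.2  2.7] T [-0.29  0.28 -0.02] q7 0.85 q [ 0.04  0.73 -0.72  1.73  0.59  0.91  0.85]
 slide [-0.4  1.6 -1.8] turn -0.005
drum [563.72678382 199.75143501] 127 0.5809029484565791
cup [563.67465714 199.45810348] 108 0.717340958079431 diff [-0.05212667 -0.29333153]
```

View pics/scene6c.png

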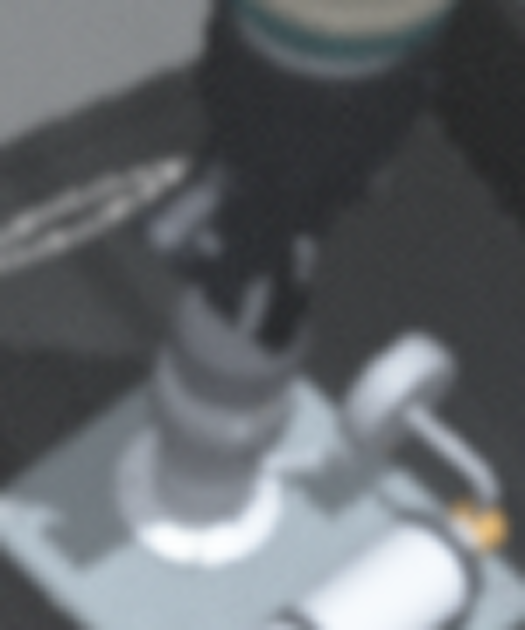

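The drum now sits just above the cup rim, at (230,330) over (225,390). The foot is in the mouth and the contact force is light, about 4.5 N, which fits the spring. I'll press down.

Request:
{"api": "play_rows", "payload": {
  "slide": [
    [0,0,3],
    [0,0,6],
    [0,0,9],
    [0,0,9]
  ],
  "turn": [0,0,0,0],
  "fingers": [0,0,0,0]
}}

```text
clock: 7.18
eef_pos: [563.1, 200.2, 152.7]
tool_rot: [-3.141, 0.0, -2.94]
force: [-2.9, -1.5, 8.3]
width: 13.2
```

```bash
python3 -c "
from h import *
go(563.1,200.2,152.6,3.348)"
```

```text
t=7.17 pos [563.1 200.2 152.7] rot [-3.141  0.    -2.94 ] w 13.2 F [-2.9 -1.5  8.3] T [-0.41  0.58  0.  ] q7 0.84 q [ 0.04  0.74 -0.71  1.73  0.6   0.9   0.84]
 slide [-0.  -0.   0.1] turn -0.005
```

Request:
{"api": "play_rows", "payload": {
  "slide": [
    [0,0,2],
    [0,0,2]
  ],
  "turn": [0,0],
  "fingers": [0,0]
}}

```text
clock: 7.42
eef_pos: [563.2, 200.4, 152.5]
tool_rot: [-3.14, 0.001, -2.941]
force: [-3.8, -3.3, 16.5]
width: 12.7
```

```bash
python3 -c "
from h import *
go(563.1,200.2,152.6,3.348)"
```

```text
t=7.42 pos [563.2 200.4 152.5] rot [-3.140e+00  1.000e-03 -2.941e+00] w 12.7 F [-3.8 -3.3 16.5] T [-0.75  1.1  -0.04] q7 0.84 q [ 0.04  0.74 -0.71  1.73  0.6   0.89  0.84]
 slide [ 0.2 -0.1 -0.1] turn -0.005
```

It is at the stop: the height held at 152.5 while the force rose. Now I twist clockwise, which is a positive turn about the tool's z axis, keeping the downward preload.

Request:
{"api": "play_rows", "payload": {
  "slide": [
    [0,0,2],
    [0,0,2],
    [0,0,2],
    [0,0,2]
  ],
  "turn": [0.08,0.18,0.28,0.38],
  "fingers": [0,0,0,0]
}}

```text
clock: 7.92
eef_pos: [563.9, 200.1, 152.5]
tool_rot: [-3.14, 0.004, 2.96]
force: [-3.2, -3.3, 15.7]
width: 12.9
```

```bash
python3 -c "
from h import *
go(563.1,200.2,152.6,3.348)"
```

```text
t=7.92 pos [563.9 200.1 152.5] rot [-3.14   0.004  2.96 ] w 12.9 F [-3.2 -3.3 15.7] T [-0.94  0.87  0.17] q7 0.53 q [-0.02  0.71 -0.61  1.74  0.52  0.86  0.53]
 slide [ 0.9 -0.  -0.1] turn -0.388
```

Request:
{"api": "play_rows", "payload": {
  "slide": [
    [0.5,0,2],
    [0.5,0,2],
    [0.5,0,2],
    [0.5,0,2],
    [0.5,0,2]
  ],
  "turn": [0.1,0.2,0.3,0.4,0.5],
  "fingers": [0,0,0,0,0]
}}

```text
clock: 8.55
eef_pos: [563.7, 199.2, 152.5]
tool_rot: [-3.142, 0.007, 2.457]
force: [-3.6, -3.7, 16.9]
width: 13.2
```

```bash
python3 -c "
from h import *
go(563.1,200.2,152.6,3.348)"
```

```text
t=8.55 pos [563.7 199.2 152.5] rot [-3.142  0.007  2.457] w 13.2 F [-3.6 -3.7 16.9] T [-1.22  1.23  0.24] q7 0.12 q [-0.1   0.68 -0.47  1.74  0.41  0.81  0.12]
 slide [ 1.   0.4 -0.1] turn -0.891
```

Request:
{"api": "play_rows", "payload": {
  "slide": [
    [0,-0.5,2],
    [0,-0.5,2],
    [0,-0.5,2],
    [0,-0.5,2]
  ],
  "turn": [0.1,0.2,0.3,0.4],
  "fingers": [0,0,0,0]
}}

```text
clock: 9.05
eef_pos: [563.1, 198.6, 152.5]
tool_rot: [3.139, 0.008, 2.055]
force: [-5.2, -3.8, 17.3]
width: 13.3
```

```bash
python3 -c "
from h import *
go(563.1,200.2,152.6,3.348)"
```

```text
t=9.05 pos [563.1 198.6 152.5] rot [3.139 0.008 2.055] w 13.3 F [-5.2 -3.8 17.3] T [-0.75  1.43  0.26] q7 -0.20 q [-0.17  0.67 -0.35  1.74  0.32  0.79 -0.2 ]
 slide [ 1.4  0.7 -0.1] turn -1.293
```

Request:
{"api": "play_rows", "payload": {
  "slide": [
    [0.4,0.4,2],
    [0.4,0.4,2],
    [0.4,0.4,2],
    [0.4,0.4,2]
  ],
  "turn": [0.06,0.12,0.16,0.16],
  "fingers": [0,0,0,0]
}}

```text
clock: 9.55
eef_pos: [562.9, 198.6, 152.5]
tool_rot: [3.138, 0.009, 1.896]
force: [-5.7, -2.4, 19.1]
width: 12.7
```

```bash
python3 -c "
from h import *
go(563.1,200.2,152.6,3.348)"
```

```text
t=9.55 pos [562.9 198.6 152.5] rot [3.138 0.009 1.896] w 12.7 F [-5.7 -2.4 19.1] T [-0.94  1.56  0.24] q7 -0.32 q [-0.2   0.66 -0.31  1.75  0.28  0.78 -0.32]
 slide [ 1.4  0.8 -0.1] turn -1.452
```

Request:
{"api": "play_rows", "payload": {
  "slide": [
    [0,0,2],
    [0,0,2],
    [0,0,2]
  ],
  "turn": [0.05,0.1,0.1],
  "fingers": [0,0,0]
}}

```text
clock: 9.93
eef_pos: [562.7, 198.5, 152.5]
tool_rot: [3.136, 0.011, 1.801]
force: [-4.5, -3.1, 17.7]
width: 12.7
```

```bash
python3 -c "
from h import *
go(563.1,200.2,152.6,3.348)"; python3 m.py 7; python3 -c "
from h import *
for i in range(4):
    vision.get_image('scene'); s=ctrl.read_state(); print(s['torque'],s['force'],s['tool_rot'][2],s['width'])"
```

```text
t=9.93 pos [562.7 198.5 152.5] rot [3.136 0.011 1.801] w 12.7 F [-4.5 -3.1 17.7] T [-0.8   1.25  1.43] q7 -0.40 q [-0.22  0.66 -0.28  1.75  0.26  0.77 -0.4 ]
 slide [ 1.6  0.7 -0.1] turn -1.547
t=9.93 pos [562.7 198.5 152.5] rot [3.136 0.011 1.801] w 12.7 F [-4.5 -3.1 17.7] T [-0.8   1.25  1.43] q7 -0.40 q [-0.22  0.66 -0.28  1.75  0.26  0.77 -0.4 ]
 slide [  3.    1.2 -10.1] turn -1.547
drum [564.25549655 199.52250854] 130 0.8431242849119229
cup [564.06971854 199.3473951 ] 107 0.6223901248632195 diff [-0.18577801 -0.17511344]
[-0.83641432  1.26478124  1.44468019] [-5.05830131 -4.01954212 17.61520184] 1.8013672385354784 12.623112493365845
[-0.81575978  1.30308999  1.41246777] [-4.93202303 -4.23516479 17.31360066] 1.8013699710449345 12.761902632053424
[-0.81388498  1.28444127  1.4259034 ] [-4.37557337 -2.82997445 17.22880446] 1.8013738986547874 12.861612181148042
[-0.79595541  1.28793641  1.52412346] [-3.96717125 -2.5996967  16.19009613] 1.801331208561006 12.323402899109375
```

View pics/scene7c.png

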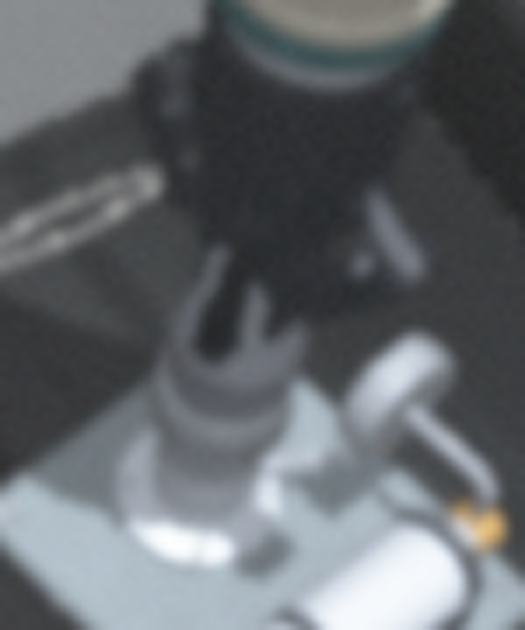

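The torque jumped from 0.24 to 1.43 N m and holds steady, so the valve is on its stop, 1.54 rad from insertion. The crop shows the bar turned at (220,320) and the drum low on the cup. I'll take one last look at the bench.

View pics/scene7.png

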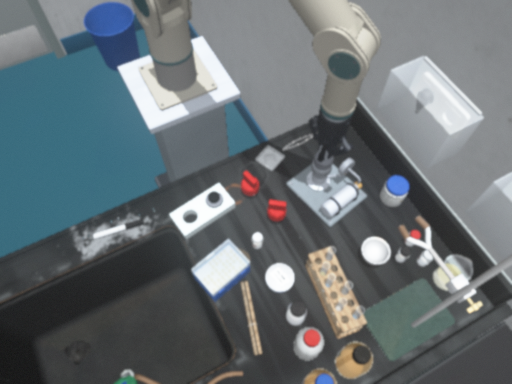

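The rest of the bench looks unchanged: the plug is at (214,198), with the vial, red heads and boat where they were. I'm handing the job in while still holding the head.

```bash
python3 -c "
from h import *
s=ctrl.read_state(); print(s['clock'],s['eef_pos'],s['tool_rot'],s['force'],s['torque'],s['width'])
print(ctrl.finish_job())"
```

```text
10.175 [562.73280523 198.41475387 152.51345968] [3.13628696 0.01097199 1.80133121] [-3.96717125 -2.5996967  16.19009613] [-0.79595541  1.28793641  1.52412346] 12.323402899109375
the job is handed in; nothing more can be done
None
```

The sensor head is in the dock, pushed down and turned clockwise until it stopped. I handed the job in at 10.2 s with the gripper still holding it there.

- **Grasp and fit:** I gripped the black-bar head by its bar and lifted it out of the block. The scene camera put head and cup axes within 0.3 mm of each other just before it went in.
- **Pushed home:** the tool's height stayed at 152.5 mm while the upward force rose from about 8 N to 17 N, so the pin is on its stop. It stayed there through the whole turn.
- **Fully turned:** the head turned 1.54 rad. The torque stayed near 0.24 N m up to 1.45 rad, then jumped to about 1.4–1.5 N m and held, which means a hard stop.
- **Upright and undisturbed:** the tool was tilted only about 0.01 rad at the end. In the last picture the plug and the rest of the bench look where they were at the start.

Four limits on these checks:
- The pin and valve joints can't be read directly, so "home" and "fully open" rest on force, torque and angle.
- The gauge needle was too small to read.
- The top camera was blocked by the arm over the dock. Before the arm was in the way, it placed the cup about 2 mm from where the scene camera did, so I aligned by the scene camera alone.
- The tool moved sideways about 2 mm during the twist, but the drum still measured within 0.3 mm of the cup axis afterwards.

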